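# Lay a thin slat on the gluing board under a swing-arm lamp

## Task

Swing the lamp by its arm so that the shade no longer hangs over the cork-faced gluing board but stands well clear of it, with a few centimetres to spare. Then pick the longest of the three thin wooden slats off the bench and lay it flat along the middle of the board, lengthwise, ready for gluing. Leave the other two slats, the jar and the sanding block where they are.

Things in the scene. Friction and masses are not known exactly. Their poses are not given: they have to be found in the camera images.
- slat_long: The longest of three pale, flat maple slats lying on the bench: 150 long, 32 wide, 6 thick (mm), about 20 g. Origin at its centre (3 mm above the bench as it lies); x along its length, y across its width, z through its thickness.
- slat_mid: The middle slat, 110 x 32 x 6 mm; bystander. Origin at its centre, x along its length.
- slat_short: The shortest slat, 75 x 32 x 6 mm; bystander. Origin at its centre, x along its length.
- board: Gluing board of plywood with a cork face, fixed to the bench: 130 (x) by 220 (y, its length) by 16 high (mm), flat top without rims. Origin at the centre of its underside, so the top face is 16 mm above it; z up.
- lamp: Fixed part of a bench lamp: white round foot of 140 mm diameter and 22 mm height, with an upright steel post of 18 mm diameter. Origin on the bench at the post's axis, which is also the vertical hinge axis of the lamp arm. The hinge hub, 28 mm in diameter, tops out at 224 mm.
- lamp_arm (a joint): Swing of the lamp's level arm about the post, -1.2 to 1.9 rad. At 0 the arm points along -y of lamp; growing values turn it to -x of lamp (towards the robot, clockwise from above). Steel bar, 14 mm diameter, centreline 210 mm above the bench, bare from 15 to 230 mm from the axis. Light hinge friction (0.15 N m, 1 N at 150 mm); stays where it is left.
- shade (a point): Centre of the lower rim of the lamp's white conical shade, 260 mm from the post's axis and 95 mm above the bench. The shade is 110 mm in diameter at the rim, 40 mm at its top at 190 mm height, hangs under the arm's end, and at the start hangs over the board.
- jar: Amber glass jar with steel lid, 64 mm in diameter, 85 mm high; bystander. Origin at the centre of its underside.
- sanding_block: Dark wooden sanding block, 60 (x) by 110 (y) by 33 high (mm); bystander. Origin at the centre of its underside.
Not all that is in view belongs to the job. Leave any pink look-alike of the slat_long alone.

How it is judged:
By the outcome, as a careful person would: the job done as asked, in the order asked, and still so for the second after the job is handed in, with the robot touching nothing.
It also fails if it takes over 53 s, if anything falls off the work surface, if the arm or the gripper's body presses on something with over 40 N, if the wrist force passes 120 N, or if a joint passes its speed limit or range.

## Robot

A 6-joint arm with a two-finger parallel gripper is mounted at the origin on the work surface. World frame = base frame: x ahead of the robot, y to its left, z up, the work surface at z = 0. Lengths are in m, angles in rad, forces in N, time in s.
With the tool pointing down it reaches from about 0.3 to 0.775 m from the base axis. Payload 14.6 kg.
Tool frame: the origin (TCP) lies midway between the tips of the shut fingers; the grasp point (between the pads) lies 19 mm behind it (tcp_to_grasp is the distance from the TCP to the grasp point, in m); z points along the fingers, y is the line along which they close (so a half turn about z gives the same grasp; the last joint's range is limited). The gripper opens to 94 mm and grips with 3 to 60 N. Pads are 16 mm wide; open, the fingers measure 119 mm over their backs; the gripper's body (75 mm by 177 mm) begins 78 mm behind the grasp point.
Start: joints at [-1.278, 0.3, 1.521, -0, 1.321, -0.067], TCP at [0.194, -0.515, 0.169] pointing down, gripper open.
Joint ranges: [-3.03, 3.03], [-0.79, 2.21], [0.23, 2.52], [-1.04, 4.18], [0, 3.07], [-2.55, 2.55]. Speed limits (rad/s): [2.22, 2.22, 2.57, 3.14, 3.14, 3.14].

## Interface

Orientations are given as [roll, pitch, yaw] about the fixed x, y, z axes, in that order (R = Rz(yaw) Ry(pitch) Rx(roll)).
In Python, from station import * gives the robot as it stands.
- The arm moves only by the tool send_rows, never from a script. Its argument "motion" is a list of rows, each a list of 3 entries, a list of its own where there are three numbers: the shift along the tool's x, y, z in units of 0.03 m (1.0 is 0.03 m), then the turn, a rotation vector about the tool's x, y, z in units of 0.12 rad (1.0 is 0.12 rad), then the opening, from -1 (shut) to 1 (fully open). In form: [[[x, y, z], [rx, ry, rz], grip], ...]. A call has 1 to 12 rows; each row shifts and turns the commanded pose from where the row before left it, along the tool's axes as they then stand; what a row does not reach is not made up. A row lasts 1/10 s, in which the tool goes at most 50 mm and 8.59 degrees, less where a joint would pass 70% of its speed; a pose out of reach is approached as far as the arm can. A call with a number of a shift or a turn outside -1 to 1 is refused whole. A call with a gripper value outside its range is refused whole. The fingers move at their own pace and stop on an object; "squeeze" is the grip in N (left out, the last holds). Time passes only in rows, so rows that do not move let the fingers close. It gives the time, the measured TCP pose, the force, the opening and the grip force at its end, in the units of the state.
- get_obs(): the state, without advancing time (a new reading comes with each control period).
- camera(name): name is "scene" or "top"; returns a dict with "pixels" (384x512x3 uint8, red, green, blue), "depth" (384x512 float32, m along the optical axis (not along the pixel's ray), 0 where there is no reading), "fx", "fy", "cx", "cy" (pixels), "rvec" (rotation vector, rad) and "tvec" (3), from world to camera coordinates, as OpenCV has them. Camera axes: x right, y down, z forward; pixel columns grow to the right and rows downward; lengths in m; the calibration is good to about 2 mm. A picture is of the moment at which its call begins.
- hand_in(): hands the job in; it is judged then, once.
The state is a dict: "time_s": time; "qpos": joint angles; "joint_vel": joint speeds; "tau": joint torques, N m; "ee_pos": TCP position; "eef_rot": TCP orientation; "force": force on the tool from outside, world axes, zero at the start; "moment": the same for the moment, N m; "grip_width": finger opening in m; "grip_force": force on a finger pad.
Only numpy, scipy, OpenCV 4.12 (cv2) and the standard library are available. Lean on these libraries where they do the work, as an engineer would, in place of code of your own. Each camera call takes 0.05 s, during which the arm holds its last target. There are 200 camera calls.

## Working session

There is one attempt and no reset: what is moved stays moved. The work goes in short steps, Python scripts to look and compute and a tool call to move; the robot and the scene stay as the last step left them, time stands still between calls to the robot, and variables do not carry over. Pictures are saved under pics/ and viewed, at most 10 in all, crops included, and the job is handed in when it is done.

Besides the shell and the picture viewer there is one more tool, called after "Call:" by a JSON object that holds its "op" and its "data". send_rows: Moves the arm, as the interface text tells. Its arguments: {"type":"object","properties":{"motion":{"type":"array"},"squeeze":{"type":"number"}},"required":["motion"]}

```bash
mkdir -p pics; cat > h.py <<'E'
from station import *
import numpy as np, cv2
def P(c,u,v,z=None,d=None):
    R=cv2.Rodrigues(np.array(c["rvec"],float))[0]; t=np.array(c["tvec"],float).ravel()
    r=np.array([(u-c["cx"])/c["fx"],(v-c["cy"])/c["fy"],1.0]); o=-R.T@t; w=R.T@r
    return o+w*(d if d is not None else (z-o[2])/w[2])
def cloud(c):
    R=cv2.Rodrigues(np.array(c["rvec"],float))[0]; t=np.array(c["tvec"],float).ravel()
    v,u=np.mgrid[:384,:512]; d=c["depth"]
    q=np.stack([(u-c["cx"])/c["fx"]*d,(v-c["cy"])/c["fy"]*d,d],-1)-t
    return q@R
E
python3 - <<'E'
from h import *
import pickle
a=camera("scene");b=camera("top");pickle.dump((a,b),open("c0.pkl","wb"))
for n,c in(("s",a),("t",b)): cv2.imwrite(f"pics/{n}0.png",cv2.resize(c["pixels"][...,::-1],None,fx=1.5,fy=1.5))
for c in(a,b):print(P(c,256,192,0),c["fx"],c["tvec"])
print(get_obs())
E
```

```text
[ 0.45760985 -0.02156078  0.        ] 370.0372297655971 [-0.31643142 -0.19137095  1.55036656]
[ 0.53641061 -0.07920885  0.        ] 443.90897776289563 [-0.07612525  0.53912013  1.3062732 ]
{'time_s': 0.1, 'qpos': array([-1.27756663e+00,  3.00425695e-01,  1.52153489e+00, -1.37228768e-05,
        1.32070670e+00, -6.65759911e-02]), 'joint_vel': array([ 1.04243073e-04, -1.47394221e-03, -2.93492160e-03, -1.26848980e-03,
        6.48238805e-04, -2.37720901e-05]), 'tau': array([-1.21598998e-03, -5.32650268e+01, -3.53293276e+01,  7.09125982e-02,
        2.34450441e-02, -4.58412785e-05]), 'ee_pos': array([ 0.19357425, -0.51450602,  0.1684308 ]), 'eef_rot': array([-3.14051952e+00, -5.82289138e-05,  3.59809056e-01]), 'force': array([ 0.08057585, -1.24446376, -0.4066895 ]), 'moment': array([0.00704064, 0.00704345, 0.04355118]), 'grip_force': 0.0, 'grip_width': 0.09420774735487168}
```

View pics/s0.png

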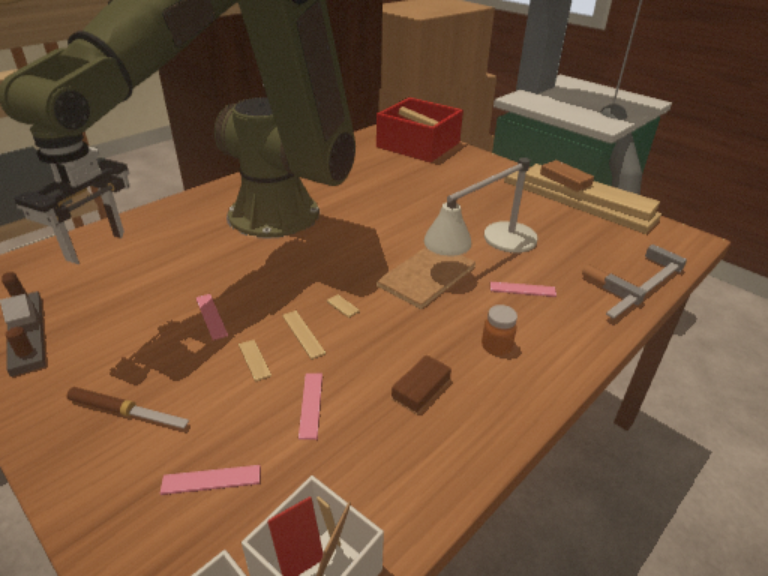

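View pics/t0.png

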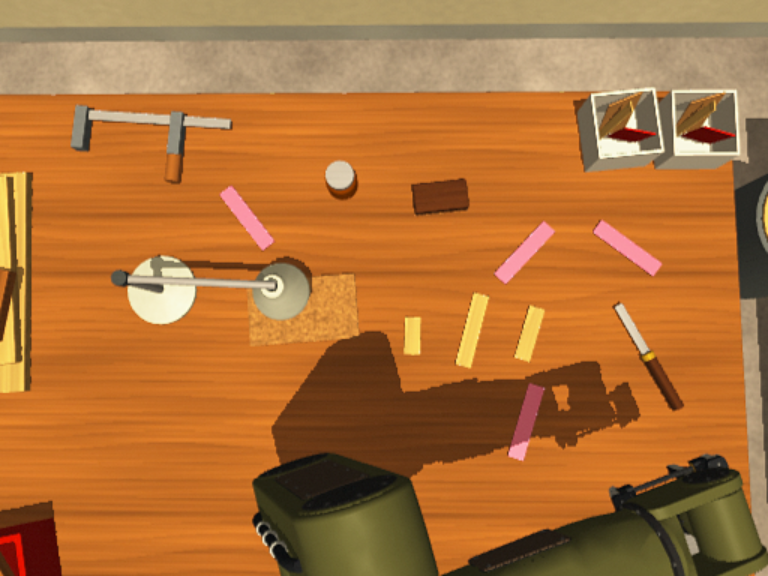

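The top view (1.5x) shows three pale slats: (412,336), (472,330) and (529,333). The middle one is the longest, and the four pink ones are decoys. The lamp arm runs from the post at (120–160,285) to the shade at (281,290), over the board at (303,310). Next I'll measure them and enlarge the slats.

```bash
python3 - <<'E'
from h import *
import pickle
a,b=pickle.load(open("c0.pkl","rb"))
for n,c in(("scene",a),("top",b)):
    hsv=cv2.cvtColor(c["pixels"],cv2.COLOR_RGB2HSV); X=cloud(c)
    g=(X[...,0]>.3)&(X[...,0]<.7)&(X[...,1]>-.5)&(X[...,1]<-.02)
    m=((hsv[...,0]>=18)&(hsv[...,0]<=35)&(hsv[...,1]>60)&(hsv[...,2]>130)&g).astype(np.uint8)
    for k in cv2.findContours(m,0,2)[0]:
        if cv2.contourArea(k)<100: continue
        mm=np.zeros_like(m);cv2.drawContours(mm,[k],-1,1,-1)
        w=np.array([P(c,*p[0],z=.006)[:2] for p in k]).astype(np.float32)
        r=cv2.minAreaRect(w*1000)
        print(n,k.reshape(-1,2).mean(0).round(),"rect mm",np.round(r[0],1),np.round(r[1],1),round(r[2],1),"z depth",np.median(X[mm>0][:,2]).round(4))
    X0=X
    # shade/arm/post from depth
    for lo,hi,nm in((.2,.23,"arm"),(.1,.19,"shade"),(.018,.027,"foot")):
        q=X[(X[...,2]>lo)&(X[...,2]<hi)&(X[...,0]>.35)&(X[...,0]<.75)&(X[...,1]>-.12)&(X[...,1]<.45)]
        if len(q): print(n,nm,len(q),q.mean(0).round(3),q.min(0).round(3),q.max(0).round(3))
    q=X[(abs(X[...,2]-.016)<.004)&(X[...,0]>.35)&(X[...,0]<.6)&(X[...,1]>-.12)&(X[...,1]<.2)]
    print(n,"board",len(q),q.min(0).round(3),q.max(0).round(3),np.round(cv2.minAreaRect((q[:,:2]*1000).astype(np.float32)),1) if 0 else cv2.minAreaRect((q[:,:2]*1000).astype(np.float32)),np.median(q[:,2]))
    # jar
    q=X[(X[...,2]>.075)&(X[...,2]<.1)&(X[...,0]>.6)&(X[...,0]<.8)&(X[...,1]>-.15)&(X[...,1]<.05)]
    if len(q):print(n,"jar",q.mean(0).round(3))
X=cloud(b)
q=X[(X[...,2]>.203)&(X[...,2]<.235)&(X[...,0]>.45)&(X[...,0]<.65)&(X[...,1]>-.05)&(X[...,1]<.45)]
h=q[q[:,2]>.2205];print("hub",h.mean(0).round(3),len(h))
print("fit",cv2.fitLine(q[q[:,2]<.22][:,:2].astype(np.float32),2,0,.01,.01).ravel())
cv2.imwrite("pics/crop.png",cv2.resize(b["pixels"][180:260,255:385,::-1],None,fx=5,fy=5,interpolation=cv2.INTER_CUBIC))
E
```

```text
scene [170. 240.] rect mm [ 446.8 -372.8] [ 31.2 109.9] 72.7 z depth 0.0055
scene [203. 222.] rect mm [ 452.2 -256.5] [ 31.2 145.9] 74.3 z depth 0.0057
scene arm 285 [0.531 0.246 0.214] [0.515 0.102 0.2  ] [0.547 0.386 0.228]
scene shade 809 [0.538 0.131 0.14 ] [0.478 0.061 0.1  ] [0.576 0.379 0.19 ]
scene foot 350 [0.53 0.25 0.02] [ 0.427 -0.023  0.018] [0.749 0.428 0.027]
scene board 1251 [ 0.421 -0.029  0.012] [0.567 0.199 0.02 ] ((493.3962097167969, 84.73475646972656), (133.80409240722656, 223.47413635253906), 4.713963508605957) 0.016010737619454544
scene jar [0.755 0.004 0.084]
top [275. 224.] rect mm [ 440.4 -135.4] [30.7 76.2] 87.2 z depth 0.0056
top [353. 222.] rect mm [ 445.2 -371.4] [ 31.5 111.3] 72.3 z depth 0.0054
top [314. 220.] rect mm [ 451.7 -255.9] [ 31.7 151. ] 75.0 z depth 0.0051
top arm 649 [0.526 0.256 0.216] [0.51  0.106 0.2  ] [0.545 0.388 0.229]
top shade 1009 [0.515 0.118 0.14 ] [0.466 0.063 0.1  ] [0.572 0.377 0.19 ]
top foot 731 [0.51  0.239 0.02 ] [ 0.42  -0.023  0.018] [0.729 0.432 0.027]
top board 1870 [ 0.42  -0.026  0.012] [0.563 0.198 0.02 ] ((491.81915283203125, 86.968017578125), (130.0489959716797, 220.64797973632812), 4.513874053955078) 0.01537038020274533
top jar [0.75  0.008 0.084]
hub [0.532 0.369 0.223] 93
fit [0.04321381 0.9990659  0.5253509  0.23612428]
```

View pics/crop.png

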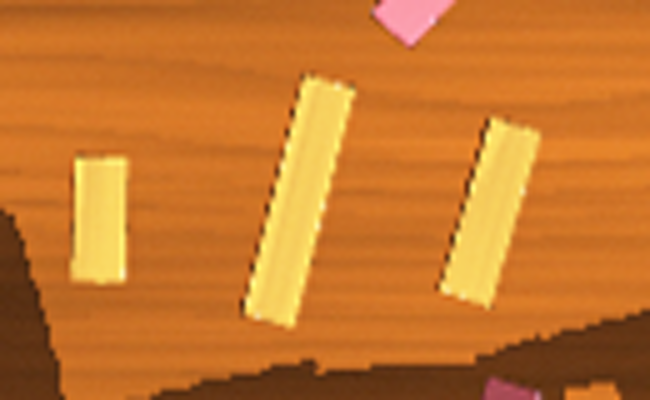

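Slat lengths measured at about 76, 151 and 111 mm. The long slat is the middle one, centred at (0.452,-0.256) with yaw -15°, and the crop confirms it is pale and longest. Its height is about 5–6 mm in both views. The board is centred at (0.492,0.086) with yaw 4.5° and its top at 16 mm. The lamp post is at about (0.531,0.373). I'll pull the lamp arm towards the robot with closed fingers.

Call:
{"op": "send_rows", "data": {"motion": [[[0, 0, -1], [0, 0, 1], -1], [[0, 0, -1], [0, 0, 1], -1], [[0, 0, -1], [0, 0, 1], -1], [[0.5, -0.94, -0.05], [0, 0, 0], -1], [[0.5, -0.94, -0.05], [0, 0, 0], -1], [[0.5, -0.94, -0.05], [0, 0, 0], -1], [[0.5, -0.94, -0.05], [0, 0, 0], -1], [[0.5, -0.94, -0.05], [0, 0, 0], -1], [[0.5, -0.94, -0.05], [0, 0, 0], -1], [[0.5, -0.94, -0.05], [0, 0, 0], -1], [[0.5, -0.94, -0.05], [0, 0, 0], -1], [[0.5, -0.94, -0.05], [0, 0, 0], -1]]}}

```text
time_s: 1.3
ee_pos: [0.329, -0.2597, 0.2724]
eef_rot: [-3.141, 0.0, -0.0]
force: [0.3, -0.1, 0.5]
grip_width: 0.0024
grip_force: 0.0
```

Call:
{"op": "send_rows", "data": {"motion": [[[0.5, -0.94, -0.05], [0, 0, 0], -1], [[0.5, -0.94, -0.05], [0, 0, 0], -1], [[0.5, -0.94, -0.05], [0, 0, 0], -1], [[0.5, -0.94, -0.05], [0, 0, 0], -1], [[0.5, -0.94, -0.05], [0, 0, 0], -1], [[0.5, -0.94, -0.05], [0, 0, 0], -1], [[0.5, -0.94, -0.05], [0, 0, 0], -1], [[0.5, -0.94, -0.05], [0, 0, 0], -1], [[0.5, -0.94, -0.05], [0, 0, 0], -1], [[0.5, -0.94, -0.05], [0, 0, 0], -1], [[0.5, -0.94, -0.05], [0, 0, 0], -1], [[0, 0, 0], [0, 0, 0], -1]]}}

```text
time_s: 2.5
ee_pos: [0.4945, 0.0516, 0.2883]
eef_rot: [-3.141, 0.001, 0.003]
force: [-0.3, -0.5, 0.3]
grip_width: 0.0003
grip_force: 0.0
```

Call:
{"op": "send_rows", "data": {"motion": [[[0.5, -0.9, 0], [0, 0, 0], -1], [[0.5, -0.9, 0], [0, 0, 0], -1], [[0.5, -0.9, 0], [0, 0, 0], -1], [[0.5, -0.9, 0], [0, 0, 0], -1], [[0.5, -0.9, 0], [0, 0, 0], -1], [[0.4, -0.9, 0], [0, 0, 0], -1], [[0, 0, 0.7], [0, 0, 0], -1], [[0, 0, 0.7], [0, 0, 0], -1], [[0, 0, 0.7], [0, 0, 0], -1], [[0, 0, 0.7], [0, 0, 0], -1], [[0, 0, 0.7], [0, 0, 0], -1], [[0, 0, 0], [0, 0, 0], -1]]}}

```text
time_s: 3.7
ee_pos: [0.5796, 0.2101, 0.181]
eef_rot: [3.14, 0.005, -0.001]
force: [-0.0, -0.4, 0.8]
grip_width: 0.0007
grip_force: 0.0
```

Call:
{"op": "send_rows", "data": {"motion": [[[-0.4, -0.05, 0], [0, 0, 0], -1], [[-0.4, -0.05, 0], [0, 0, 0], -1], [[-0.4, -0.05, 0], [0, 0, 0], -1], [[-0.4, -0.05, 0], [0, 0, 0], -1], [[-0.4, -0.05, 0], [0, 0, 0], -1], [[-0.4, -0.05, 0], [0, 0, 0], -1], [[-0.4, -0.07, 0], [0, 0, 0], -1], [[-0.4, -0.07, 0], [0, 0, 0], -1], [[-0.4, -0.1, 0], [0, 0, 0], -1], [[-0.4, -0.15, 0], [0, 0, 0], -1]]}}

```text
time_s: 4.7
ee_pos: [0.46, 0.232, 0.1842]
eef_rot: [-3.141, -0.0, -0.0]
force: [-0.4, -1.4, -0.4]
grip_width: 0.0006
grip_force: 0.0
```

Call:
{"op": "send_rows", "data": {"motion": [[[-0.34, -0.25, 0], [0, 0, 0], -1], [[-0.34, -0.28, 0], [0, 0, 0], -1], [[-0.34, -0.3, 0], [0, 0, 0], -1], [[-0.34, -0.32, 0], [0, 0, 0], -1], [[-0.34, -0.35, 0], [0, 0, 0], -1], [[-0.34, -0.4, 0], [0, 0, 0], -1], [[-0.25, -0.4, 0], [0, 0, 0], -1], [[0, 0, 0], [0, 0, 0], -1]]}}

```text
time_s: 5.5
ee_pos: [0.3912, 0.3023, 0.184]
eef_rot: [-3.141, -0.0, 0.002]
force: [0.5, 0.4, 0.7]
grip_width: 0.0003
grip_force: 0.0
```

```bash
python3 - <<'E'
from h import *
c=camera("top");cv2.imwrite("pics/t1.png",c["pixels"][...,::-1])
a=camera("scene");cv2.imwrite("pics/s1.png",np.hstack([a["pixels"][60:260,200:400],c["pixels"][100:300,40:240]])[...,::-1])
E
```

```text
(no output)
```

View pics/s1.png

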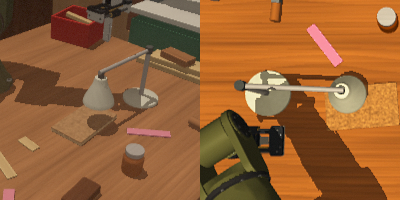

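The picture shows the bar where it was, from (240,85) to (341,90) in the right pane, with the gripper now on the robot side of it. So the fingers either missed it or were not where I assumed. I'll check by projecting the points.

```bash
python3 - <<'E'
from h import *
o=get_obs();print(o["ee_pos"],o["time_s"],o["force"])
out=[]
for n in("scene","top"):
    c=camera(n);X=cloud(c);K=np.array([[c["fx"],0,c["cx"]],[0,c["fy"],c["cy"]],[0,0,1.]])
    pr=lambda p:cv2.projectPoints(np.array([p],float),np.array(c["rvec"]),np.array(c["tvec"]),K,None)[0].ravel()
    im=c["pixels"].copy()
    e=o["ee_pos"]
    for p,col in((e,(0,255,0)),(e+[0,0,.1],(0,255,255)),([.531,.373,.224],(255,0,0)),([.525,.22,.217],(255,0,255)),([.521,.11,.217],(255,255,0))):
        u=pr(p);print(n,np.round(p,3),u.round(1));cv2.circle(im,tuple(int(v) for v in u),2,col,-1)
    q=X[(X[...,2]>.2)&(X[...,2]<.225)&(X[...,0]>.2)&(X[...,0]<.65)&(X[...,1]>.05)&(X[...,1]<.45)]
    print(len(q)and q.mean(0),cv2.fitLine(q[:,:2].astype(np.float32),2,0,.01,.01).ravel())
    v=(40,240,190,450) if n=="scene" else (120,300,40,300)
    out.append(cv2.resize(im[v[0]:v[1],v[2]:v[3]],(390,390)))
cv2.imwrite("pics/p2.png",np.hstack(out)[...,::-1])
E
```

```text
[0.39206282 0.30108634 0.18387476] 5.6 [0.13628411 0.9599291  0.67587365]
scene [0.392 0.301 0.184] [304.7 110. ]
scene [0.392 0.301 0.284] [307.4  84.4]
scene [0.531 0.373 0.224] [348.3 106. ]
scene [0.525 0.22  0.217] [321.3 120.2]
scene [0.521 0.11  0.217] [299.9 130.2]
[0.52870234 0.24314545 0.21360136] [0.03506926 0.9993849  0.5287023  0.24314545]
top [0.392 0.301 0.184] [110.5 239.5]
top [0.392 0.301 0.284] [ 96.3 239.7]
top [0.531 0.373 0.224] [ 79.5 185.4]
top [0.525 0.22  0.217] [139.1 188. ]
top [0.521 0.11  0.217] [181.4 189.5]
[0.52614388 0.25201606 0.21520344] [0.04447716 0.9990104  0.52614385 0.25201607]
```

View pics/p2.png

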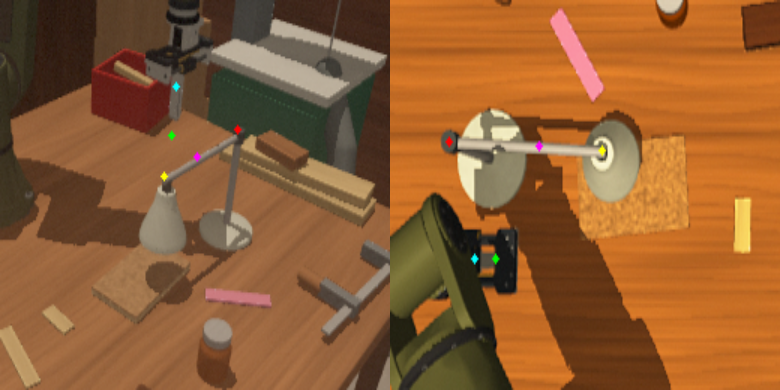

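The visible fingertips end about 3 cm above the projected TCP (green), so they passed over the bar. I'll measure the real tip position from depth, both now and at the start.

```bash
python3 - <<'E'
from h import *
import pickle
a,b=pickle.load(open("c0.pkl","rb"))
o=get_obs();e1=o["ee_pos"];e0=np.array([.19357,-.5145,.1684])
for nm,c,e in(("start",a,e0),("now",camera("scene"),e1),("start top",b,e0),("now top",camera("top"),e1)):
    K=np.array([[c["fx"],0,c["cx"]],[0,c["fy"],c["cy"]],[0,0,1.]])
    print(nm,"tcp px",cv2.projectPoints(e[None],np.array(c["rvec"]),np.array(c["tvec"]),K,None)[0].ravel().round(1))
    X=cloud(c); d=X-e
    m=(np.hypot(d[...,0],d[...,1])<.09)&(d[...,2]>-.06)&(d[...,2]<.3)
    q=X[m]-e; 
    if not m.any(): continue
    v,u=np.nonzero(m)
    s=np.argsort(q[:,2])[:6]
    print(len(q),"lowest rel TCP",np.c_[q[s],u[s],v[s]].round(3).tolist())
    print(" hist",np.histogram(q[:,2],np.arange(-.06,.2,.02))[0], "xy mean low", q[q[:,2]<np.sort(q[:,2])[0]+.03].mean(0).round(3))
print(o["qpos"].round(3))
E
```

```text
start tcp px [ 67.8 176.7]
3529 lowest rel TCP [[-0.012, 0.05, 0.035, 80.0, 158.0], [-0.011, 0.047, 0.037, 79.0, 158.0], [-0.012, 0.054, 0.037, 81.0, 157.0], [-0.02, 0.043, 0.038, 76.0, 157.0], [-0.014, 0.049, 0.038, 79.0, 157.0], [-0.011, 0.051, 0.039, 80.0, 157.0]]
 hist [  0   0   0   0  11  91 107 111 109 108 481 792] xy mean low [0.004 0.002 0.052]
now tcp px [304.7 110. ]
1583 lowest rel TCP [[0.007, 0.006, 0.037, 308.0, 101.0], [0.003, -0.002, 0.038, 306.0, 101.0], [0.008, -0.002, 0.039, 307.0, 101.0], [-0.005, -0.004, 0.04, 304.0, 100.0], [0.007, 0.005, 0.041, 308.0, 100.0], [0.007, -0.001, 0.043, 307.0, 100.0]]
 hist [  0   0   0   0   4  33  44  43  45  65 253 332] xy mean low [ 0.004 -0.004  0.053]
start top tcp px [422.9 317.3]
840 lowest rel TCP [[0.024, -0.041, 0.035, 444.0, 310.0], [-0.01, 0.051, 0.037, 408.0, 324.0], [0.017, -0.043, 0.037, 445.0, 313.0], [0.022, -0.04, 0.038, 444.0, 311.0], [0.015, -0.042, 0.039, 445.0, 314.0], [0.013, -0.044, 0.04, 446.0, 315.0]]
 hist [  0   0   0   0   5  30  17   7   2  19 302 198] xy mean low [ 0.015 -0.023  0.05 ]
now top tcp px [110.7 239.4]
1006 lowest rel TCP [[0.006, -0.011, 0.044, 109.0, 237.0], [-0.009, -0.011, 0.05, 108.0, 243.0], [-0.001, -0.01, 0.05, 108.0, 240.0], [0.004, -0.011, 0.052, 108.0, 238.0], [-0.004, -0.012, 0.053, 108.0, 241.0], [0.001, -0.011, 0.053, 108.0, 239.0]]
 hist [  0   0   0   0   0  12  19  21   1  35 124 539] xy mean low [-0.001 -0.011  0.06 ]
[ 0.58   0.163  1.654 -0.     1.325  2.151]
```

The reported TCP sits about 36 mm below the real fingertips, consistently in both pictures. The xy agrees. I'll work with tip z = reported z + 0.036 and redo the push lower.

Call:
{"op": "send_rows", "data": {"motion": [[[0, 0, -0.8], [0, 0, 0], -1], [[0, 0, -0.8], [0, 0, 0], -1], [[0.9, 0.4, 0], [0, 0, 0], -1], [[0.9, 0.4, 0], [0, 0, 0], -1], [[0.9, 0.4, 0], [0, 0, 0], -1], [[0.9, 0.4, 0], [0, 0, 0], -1], [[0.9, 0.4, 0], [0, 0, 0], -1], [[0.9, 0.4, 0], [0, 0, 0], -1], [[0.9, 0.5, 0], [0, 0, 0], -1], [[0, 0, 0], [0, 0, 0], -1]]}}

```text
time_s: 6.8
ee_pos: [0.5833, 0.2114, 0.2308]
eef_rot: [3.141, 0.001, -0.003]
force: [-0.2, 0.4, -0.5]
grip_width: 0.0002
grip_force: 0.0
```

Call:
{"op": "send_rows", "data": {"motion": [[[0, 0, 0.7], [0, 0, 0], -1], [[0, 0, 0.7], [0, 0, 0], -1], [[0, 0, 0.7], [0, 0, 0], -1], [[0, 0, 0.7], [0, 0, 0], -1], [[0, 0, 0], [0, 0, 0], -1]]}}

```text
time_s: 7.3
ee_pos: [0.5796, 0.2135, 0.1453]
eef_rot: [3.14, 0.005, -0.0]
force: [0.4, 0.3, 0.9]
grip_width: 0.0006
grip_force: 0.0
```

Call:
{"op": "send_rows", "data": {"motion": [[[-0.4, -0.02, 0], [0, 0, 0], -1], [[-0.4, -0.02, 0], [0, 0, 0], -1], [[-0.4, -0.02, 0], [0, 0, 0], -1], [[-0.4, -0.02, 0], [0, 0, 0], -1], [[-0.4, -0.03, 0], [0, 0, 0], -1], [[-0.4, -0.05, 0], [0, 0, 0], -1]]}}

```text
time_s: 7.9
ee_pos: [0.5091, 0.2189, 0.1495]
eef_rot: [-3.141, -0.002, -0.0]
force: [2.3, 0.6, 0.7]
grip_width: 0.0004
grip_force: 0.7
```

Call:
{"op": "send_rows", "data": {"motion": [[[-0.4, -0.07, 0], [0, 0, 0], -1], [[-0.4, -0.08, 0], [0, 0, 0], -1], [[-0.4, -0.1, 0], [0, 0, 0], -1], [[-0.4, -0.15, 0], [0, 0, 0], -1], [[-0.34, -0.25, 0], [0, 0, 0], -1], [[-0.34, -0.28, 0], [0, 0, 0], -1], [[-0.34, -0.3, 0], [0, 0, 0], -1], [[-0.34, -0.32, 0], [0, 0, 0], -1], [[-0.34, -0.35, 0], [0, 0, 0], -1], [[-0.34, -0.4, 0], [0, 0, 0], -1], [[-0.25, -0.4, 0], [0, 0, 0], -1], [[0, 0, 0], [0, 0, 0], -1]]}}

```text
time_s: 9.1
ee_pos: [0.3914, 0.3011, 0.1479]
eef_rot: [-3.141, 0.0, 0.002]
force: [0.4, -1.1, -0.3]
grip_width: 0.0006
grip_force: 0.0
```

```bash
cat > lamp.py <<'E'
from h import *
for n in("top","scene"):
    c=camera(n);X=cloud(c)
    m=(X[...,0]>.15)&(X[...,0]<.85)&(X[...,1]>0)&(X[...,1]<.6)
    sat=cv2.cvtColor(c["pixels"],cv2.COLOR_RGB2HSV)[...,1]<70
    q=X[m&sat&(X[...,2]>.1)&(X[...,2]<.185)]
    print(n,"shade pts",len(q),np.percentile(q,[3,50,97],axis=0).round(3).tolist())
print(get_obs()["ee_pos"].round(4),get_obs()["time_s"])
cv2.imwrite("pics/lamp.png",cv2.resize(c["pixels"][40:280,150:450,::-1],None,fx=2,fy=2))
E
python3 lamp.py
```

```text
top shade pts 243 [[0.243, 0.25, 0.102], [0.302, 0.276, 0.124], [0.537, 0.372, 0.176]]
scene shade pts 533 [[0.262, 0.253, 0.102], [0.31, 0.282, 0.134], [0.54, 0.373, 0.181]]
[0.3922 0.2999 0.1479] 9.2
```

View pics/lamp.png

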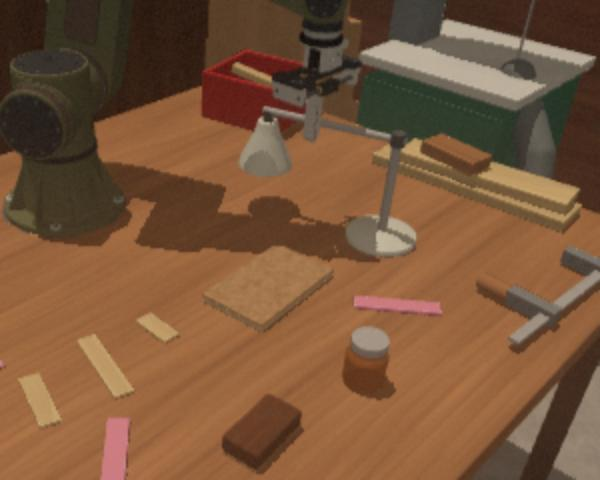

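The lamp arm now points towards the robot. The shade is at about (210..290,150) in the crop, near (0.29,0.28), roughly 10 cm clear of the board. I'll back off, rise and go to the long slat.

Call:
{"op": "send_rows", "data": {"motion": [[[0.3, 0.9, 0], [0, 0, 0], -1], [[0.2, 0.6, -0.2], [0, 0, 0], -1], [[0, 0, -1], [0, 0, 0], -1], [[0, 0, -1], [0, 0, 0], -1], [[0, 0, -1], [0, 0, 0], -1], [[0, 0, -1], [0, 0, 0], -1], [[0, 1, 0], [0, 0, 0], 0.4], [[0, 1, 0], [0, 0, 0], 0.4], [[0, 1, 0], [0, 0, 0], 0.4], [[0, 1, 0], [0, 0, 0], 0.4], [[0, 1, 0], [0, 0, 0], 0.4], [[0, 1, 0], [0, 0, 0], 0.4]]}}

```text
time_s: 10.4
ee_pos: [0.4072, 0.0731, 0.274]
eef_rot: [3.142, -0.0, -0.001]
force: [0.2, 0.6, 0.8]
grip_width: 0.0451
grip_force: 0.0
```

Call:
{"op": "send_rows", "data": {"motion": [[[0.2, 1, 0], [0, 0, 0], 0.4], [[0.2, 1, 0], [0, 0, 0], 0.4], [[0.2, 1, 0], [0, 0, 0], 0.4], [[0.2, 1, 0], [0, 0, 0], 0.4], [[0.2, 1, 0], [0, 0, 0], 0.4], [[0, 1, 0], [0, 0, 0], 0.4], [[0, 1, 0], [0, 0, 0], 0.4], [[0, 1, 0], [0, 0, 0], 0.4], [[0, 1, 0], [0, 0, 0], 0.4], [[0, 0, 0], [0, 0, 1], 0.4], [[0, 0, 0], [0, 0, 1], 0.4], [[0, 0, 0], [0, 0, 0.2], 0.4]]}}

```text
time_s: 11.6
ee_pos: [0.4371, -0.1959, 0.2738]
eef_rot: [-3.141, 0.0, -0.268]
force: [0.1, -0.1, -0.3]
grip_width: 0.0658
grip_force: 0.0
```

```bash
python3 - <<'E'
from h import *
o=get_obs();e=o["ee_pos"];y=o["eef_rot"][2];print(e,y,o["grip_width"])
d=np.array([.452,-.256])-e[:2];c,s=np.cos(y),np.sin(y)
print("tool shift units",np.array([c*d[0]+s*d[1],s*d[0]-c*d[1]])/.03)
for n in("top","scene"):
    k=camera(n);X=cloud(k)
    q=X[(abs(X[...,2]-.016)<.004)&(X[...,0]>.38)&(X[...,0]<.6)&(X[...,1]>-.06)&(X[...,1]<.23)]
    print(n,"board",len(q),cv2.minAreaRect((q[:,:2]*1000).astype(np.float32)),np.median(q[:,2]),q.mean(0))
    d=X-e; m=(np.hypot(d[...,0],d[...,1])<.09)&(d[...,2]>-.06)&(d[...,2]<.13);q=X[m]-e
    l=q[q[:,2]<q[:,2].min()+.04];print("tips rel",q[:,2].min(),(l[:,:2].min(0)+l[:,:2].max(0))/2,l.min(0),l.max(0))
E
```

```text
[ 0.43705155 -0.1959462   0.27382031] -0.26806667373307946 0.06576082709192381
tool shift units [1.01069566 1.79832009]
top board 2611 ((491.9437255859375, 86.49530792236328), (130.25929260253906, 219.94131469726562), 4.507867336273193) 0.015414320485010463 [0.49105085 0.08611224 0.01557171]Traceback (most recent call last):
  File "<stdin>", line 10, in <module>
    return umr_minimum(a, axis, None, out, keepdims, initial, where)
ValueError: zero-size array to reduction operation minimum which has no identity
```

Call:
{"op": "send_rows", "data": {"motion": [[[0.5, 0.9, 0.8], [0, 0, 0], 0.4], [[0.5, 0.9, 0.8], [0, 0, 0], 0.4], [[0, 0, 0.9], [0, 0, 0], 0.4], [[0, 0, 0.9], [0, 0, 0], 0.4], [[0, 0, 0.9], [0, 0, 0], 0.4], [[0, 0, 0.9], [0, 0, 0], 0.4], [[0, 0, 0.9], [0, 0, 0], 0.4], [[0, 0, 0.9], [0, 0, 0], 0.4], [[0, 0, 0.9], [0, 0, 0], 0.4], [[0, 0, 0.9], [0, 0, 0], 0.4], [[0, 0, 0], [0, 0, 0], 0.4]]}}

```text
time_s: 12.75
ee_pos: [0.4505, -0.2542, 0.0071]
eef_rot: [-3.14, 0.005, -0.261]
force: [-0.1, 0.6, 0.4]
grip_width: 0.066
grip_force: 0.0
```

```bash
python3 - <<'E'
from h import *
o=get_obs();e=o["ee_pos"];print(e,o["eef_rot"],o["force"],o["time_s"])
c=camera("scene");X=cloud(c);d=X-e
hsv=cv2.cvtColor(c["pixels"],cv2.COLOR_RGB2HSV)
m=(np.hypot(d[...,0],d[...,1])<.09)&(X[...,2]>.015)&(d[...,2]<.13)
q=X[m];l=q[q[:,2]<q[:,2].min()+.03];print("tip z",np.sort(q[:,2])[:8].round(4),"rel",(np.sort(q[:,2])[:4]-e[2]).round(4),l.min(0)-e,l.max(0)-e)
cv2.imwrite("pics/g.png",cv2.resize(c["pixels"][130:290,120:320,::-1],None,fx=3,fy=3))
E
```

```text
[ 0.4504611  -0.25422317  0.00713046] [-3.13983837  0.00515343 -0.2614205 ] [-0.07589471  0.5732413   0.39835323] 12.75
tip z [0.044  0.0448 0.0449 0.0452 0.0455 0.047  0.0477 0.0482] rel [0.0369 0.0376 0.0378 0.0381] [-0.01948394 -0.04434384  0.0369033 ] [0.02123487 0.04310092 0.06686953]
```

View pics/g.png

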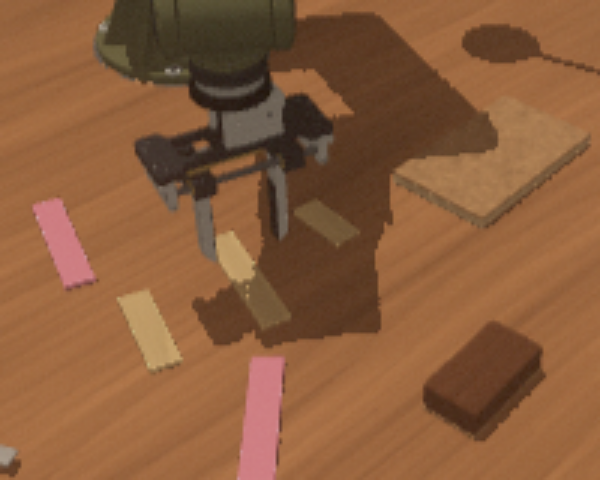

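The fingers straddle the long slat, at (250,280) in the crop, with the tips about 43 mm up. I'll lower them gently.

Call:
{"op": "send_rows", "data": {"motion": [[[0, 0, 0.5], [0, 0, 0], 0.4], [[0, 0, 0.5], [0, 0, 0], 0.4], [[0, 0, 0.2], [0, 0, 0], 0.4], [[0, 0, 0], [0, 0, 0], 0.4]]}}

```text
time_s: 13.2
ee_pos: [0.4524, -0.2555, -0.0254]
eef_rot: [3.141, -0.0, -0.263]
force: [-0.3, 0.2, -0.2]
grip_width: 0.0662
grip_force: 0.0
```

Call:
{"op": "send_rows", "data": {"motion": [[[0, 0, 0.1], [0, 0, 0], 0.4], [[0, 0, 0], [0, 0, 0], 0.4]]}}

```text
time_s: 13.4
ee_pos: [0.4525, -0.2555, -0.0285]
eef_rot: [3.141, -0.001, -0.264]
force: [0.9, -0.0, 0.3]
grip_width: 0.0655
grip_force: 0.0
```

Call:
{"op": "send_rows", "data": {"motion": [[[0, 0, 0.1], [0, 0, 0], 0.4], [[0, 0, 0], [0, 0, 0], 0.4]]}}

```text
time_s: 13.6
ee_pos: [0.4521, -0.2552, -0.0321]
eef_rot: [-3.142, 0.0, -0.264]
force: [-1.0, -0.8, 0.8]
grip_width: 0.0658
grip_force: 0.0
```

Call:
{"op": "send_rows", "data": {"motion": [[[0, 0, 0.07], [0, 0, 0], 0.4], [[0, 0, 0], [0, 0, 0], 0.4]]}}

```text
time_s: 13.8
ee_pos: [0.452, -0.2552, -0.0344]
eef_rot: [-3.141, 0.0, -0.264]
force: [-0.2, -0.9, -0.0]
grip_width: 0.0659
grip_force: 0.0
```

Call:
{"op": "send_rows", "data": {"motion": [[[0, 0, 0], [0, 0, 0], -1], [[0, 0, 0], [0, 0, 0], -1], [[0, 0, 0], [0, 0, 0], -1], [[0, 0, 0], [0, 0, 0], -1], [[0, 0, 0], [0, 0, 0], -1], [[0, 0, 0], [0, 0, 0], -1]], "squeeze": 20}}

```text
time_s: 14.4
ee_pos: [0.4522, -0.2553, -0.0341]
eef_rot: [3.142, -0.0, -0.264]
force: [0.4, -0.4, 0.4]
grip_width: 0.0316
grip_force: 20.0
```

Call:
{"op": "send_rows", "data": {"motion": [[[0, 0, -0.5], [0, 0, 0], -1], [[0, 0, -0.8], [0, 0, 0], -1], [[0, 0, -0.9], [0, 0, 0], -1], [[0, 0, -0.9], [0, 0, 0], -1], [[-0.14, -0.95, -0.5], [0, 0, 0], -1], [[-0.14, -0.95, 0], [0, 0, 0], -1], [[-0.14, -0.95, 0], [0, 0, 0], -1], [[-0.14, -0.95, 0], [0, 0, 0], -1], [[-0.14, -0.95, 0], [0, 0, 0], -1], [[-0.14, -0.95, 0], [0, 0, 0], -1]]}}

```text
time_s: 15.4
ee_pos: [0.4725, -0.0825, 0.0739]
eef_rot: [-3.142, -0.0, -0.264]
force: [0.3, -0.4, -0.4]
grip_width: 0.0316
grip_force: 20.0
```

Call:
{"op": "send_rows", "data": {"motion": [[[-0.14, -0.95, 0], [0, 0, 0], -1], [[-0.14, -0.95, 0], [0, 0, 0], -1], [[-0.14, -0.95, 0], [0, 0, 0], -1], [[-0.14, -0.95, 0], [0, 0, 0], -1], [[-0.14, -0.95, 0], [0, 0, 0], -1], [[-0.14, -0.9, 0], [0, 0, 0], -1], [[0, 0, 0], [0, 0, -1], -1], [[0, 0, 0], [0, 0, -1], -1], [[0, 0, 0], [0, 0, -1], -1], [[0, 0, 0], [0, 0, -1], -1]]}}

```text
time_s: 16.4
ee_pos: [0.4924, 0.0867, 0.0738]
eef_rot: [-3.142, 0.0, 0.221]
force: [0.0, 0.5, -0.8]
grip_width: 0.0313
grip_force: 20.0
```

Call:
{"op": "send_rows", "data": {"motion": [[[0, 0, 0], [0, 0, -1], -1], [[0, 0, 0], [0, 0, -1], -1], [[0, 0, 0], [0, 0, -1], -1], [[0, 0, 0], [0, 0, -1], -1], [[0, 0, 0], [0, 0, -1], -1], [[0, 0, 0], [0, 0, -1], -1], [[0, 0, 0], [0, 0, -1], -1], [[0, 0, 0], [0, 0, -1], -1], [[0, 0, 0], [0, 0, -1], -1], [[0, 0, 0], [0, 0, -1], -1], [[0, 0, 0], [0, 0, -1], -1], [[0, 0, 0], [0, 0, -0.9], -1]]}}

```text
time_s: 17.6
ee_pos: [0.4924, 0.0866, 0.0738]
eef_rot: [-3.142, -0.0, 1.649]
force: [-1.2, -0.9, 0.2]
grip_width: 0.0315
grip_force: 20.0
```

```bash
cat > slat.py <<'E'
from h import *
o=get_obs();e=o["ee_pos"];print(e.round(4),o["eef_rot"].round(4),o["grip_width"],o["force"].round(2),o["time_s"])
im=[]
for n in("scene","top"):
    c=camera(n);X=cloud(c);hsv=cv2.cvtColor(c["pixels"],cv2.COLOR_RGB2HSV)
    m=(hsv[...,0]>=18)&(hsv[...,0]<=35)&(hsv[...,1]>60)&(abs(X[...,0]-.49)<.12)&(abs(X[...,1]-.085)<.13)&(X[...,2]>.0185)&(X[...,2]<.15)
    q=X[m]
    if len(q)>20:
        print(n,len(q),cv2.minAreaRect((q[:,:2]*1000).astype(np.float32)),"z",np.percentile(q[:,2],[5,50,95]).round(4))
        for lo,hi in((-.1,.05),(.05,.12),(.12,.3)):
            s=q[(q[:,1]>lo)&(q[:,1]<hi)]
            if len(s):print("   y",lo,hi,"z med",np.median(s[:,2]).round(4))
    im.append(cv2.resize(c["pixels"][100:240,200:370] if n=="scene" else c["pixels"][130:270,100:270],(390,320)))
cv2.imwrite("pics/sl%d.png"%int(o["time_s"]*10),np.hstack(im)[...,::-1])
E
python3 slat.py
```

```text
[0.4924 0.0866 0.0738] [-3.1415 -0.      1.6486] 0.031499670400332 [-1.2  -0.86  0.19] 17.6
scene 32 ((498.8869934082031, 84.55512237548828), (146.2537841796875, 30.939090728759766), 89.42842864990234) z [0.1127 0.1141 0.1166]
   y -0.1 0.05 z med 0.1139
   y 0.05 0.12 z med 0.1141
   y 0.12 0.3 z med 0.1153
top 151 ((519.7487182617188, 33.03224182128906), (46.13033676147461, 83.94496154785156), 83.58602905273438) z [0.1092 0.1134 0.1168]
   y -0.1 0.05 z med 0.1134
   y 0.05 0.12 z med 0.1135
```

The slat is level, with its underside at 108 mm and 92 mm to go. I'll lower it, slowing at the end.

Call:
{"op": "send_rows", "data": {"motion": [[[0, 0, 0.7], [0, 0, 0], -1], [[0, 0, 0.7], [0, 0, 0], -1], [[0, 0, 0.7], [0, 0, 0], -1], [[0, 0, 0.6], [0, 0, 0], -1], [[0, 0, 0.2], [0, 0, 0], -1], [[0, 0, 0], [0, 0, 0], -1]]}}

```text
time_s: 18.3
ee_pos: [0.4921, 0.0865, -0.0135]
eef_rot: [-3.14, 0.0, 1.642]
force: [0.5, -0.4, 0.1]
grip_width: 0.0317
grip_force: 20.0
```

Call:
{"op": "send_rows", "data": {"motion": [[[0, 0, 0.08], [0, 0, 0], -1], [[0, 0, 0], [0, 0, 0], -1]]}}

```text
time_s: 18.5
ee_pos: [0.4928, 0.0866, -0.0149]
eef_rot: [3.141, -0.0, 1.643]
force: [0.5, -0.0, -0.4]
grip_width: 0.0316
grip_force: 20.0
```

Call:
{"op": "send_rows", "data": {"motion": [[[0, 0, 0.04], [0, 0, 0], -1], [[0, 0, 0], [0, 0, 0], -1]]}}

```text
time_s: 18.7
ee_pos: [0.4926, 0.0866, -0.0165]
eef_rot: [3.141, -0.0, 1.644]
force: [-0.5, -0.9, -0.2]
grip_width: 0.0315
grip_force: 20.0
```

Call:
{"op": "send_rows", "data": {"motion": [[[0, 0, 0.05], [0, 0, 0], -1], [[0, 0, 0], [0, 0, 0], -1]]}}

```text
time_s: 18.9
ee_pos: [0.4926, 0.0866, -0.0181]
eef_rot: [3.141, -0.0, 1.644]
force: [1.1, -0.3, 1.8]
grip_width: 0.0317
grip_force: 20.0
```

Call:
{"op": "send_rows", "data": {"motion": [[[0, 0, 0.03], [0, 0, 0], -1], [[0, 0, 0], [0, 0, 0], -1]]}}

```text
time_s: 19.1
ee_pos: [0.4927, 0.0866, -0.0182]
eef_rot: [3.141, 0.0, 1.644]
force: [-6.5, -0.6, 15.4]
grip_width: 0.0314
grip_force: 20.0
```

Contact at the expected height. I'll release gradually, rise and step clear.

Call:
{"op": "send_rows", "data": {"motion": [[[0, 0, -0.03], [0, 0, 0], -1], [[0, 0, 0], [0, 0, 0], 0.1], [[0, 0, 0], [0, 0, 0], 0.3], [[0, 0, 0], [0, 0, 0], 0.3], [[0, 0, 0], [0, 0, 0], 0.3], [[0, 0, -0.3], [0, 0, 0], 0.3], [[0, 0, -0.6], [0, 0, 0], 0.3], [[0, 0, -0.9], [0, 0, 0], 0.3], [[0, 0, -0.9], [0, 0, 0], 0.3], [[0, 0, -0.9], [0, 0, 0], 0.3], [[0, 0, -0.9], [0, 0, 0], 0.3], [[0, 0, -0.9], [0, 0, 0], 0.3]]}}

```text
time_s: 20.3
ee_pos: [0.4923, 0.0866, 0.1456]
eef_rot: [3.141, -0.0, 1.644]
force: [-0.3, 0.1, 0.4]
grip_width: 0.0614
grip_force: 0.0
```

Call:
{"op": "send_rows", "data": {"motion": [[[-1, 0, -0.8], [0, 0, 0], 0.3], [[-1, 0, -0.8], [0, 0, 0], 0.3], [[-1, 0, -0.8], [0, 0, 0], 0.3], [[-1, 0, 0], [0, 0, 0], 0.3], [[-1, 0, 0], [0, 0, 0], 0.3], [[-1, 0, 0], [0, 0, 0], 0.3], [[-1, 0, 0], [0, 0, 0], 0.3], [[-1, 0, 0], [0, 0, 0], 0.3], [[-1, 0, 0], [0, 0, 0], 0.3], [[-1, 0, 0], [0, 0, 0], 0.3], [[-1, 0, 0], [0, 0, 0], 0.3], [[0, 0, 0], [0, 0, 0], 0.3]]}}

```text
time_s: 21.5
ee_pos: [0.516, -0.2452, 0.2159]
eef_rot: [-3.141, 0.0, 1.641]
force: [1.1, 0.7, -0.9]
grip_width: 0.0611
grip_force: 0.0
```

```bash
python3 slat.py; python3 lamp.py; python3 - <<'E'
from h import *
cv2.imwrite("pics/end.png",cv2.resize(camera("top")["pixels"][...,::-1],None,fx=1.5,fy=1.5))
E
```

```text
[ 0.516  -0.2452  0.2159] [-3.1413e+00  2.0000e-04  1.6409e+00] 0.061053126577910455 [ 1.14  0.73 -0.85] 21.5
scene 176 ((493.05889892578125, 85.05885314941406), (32.00380325317383, 142.7793731689453), 4.35197114944458) z [0.0197 0.0222 0.0248]
   y -0.1 0.05 z med 0.0221
   y 0.05 0.12 z med 0.0221
   y 0.12 0.3 z med 0.0224
top 455 ((483.60369873046875, 94.22402954101562), (94.66575622558594, 177.92160034179688), 1.0455784797668457) z [0.0188 0.0217 0.0261]
   y -0.1 0.05 z med 0.0218
   y 0.05 0.12 z med 0.0219
   y 0.12 0.3 z med 0.0212
top shade pts 501 [[0.24, 0.253, 0.103], [0.274, 0.283, 0.137], [0.536, 0.37, 0.179]]
scene shade pts 534 [[0.264, 0.251, 0.102], [0.31, 0.281, 0.135], [0.54, 0.373, 0.181]]
[ 0.5165 -0.2417  0.2161] 21.7
```

View pics/end.png

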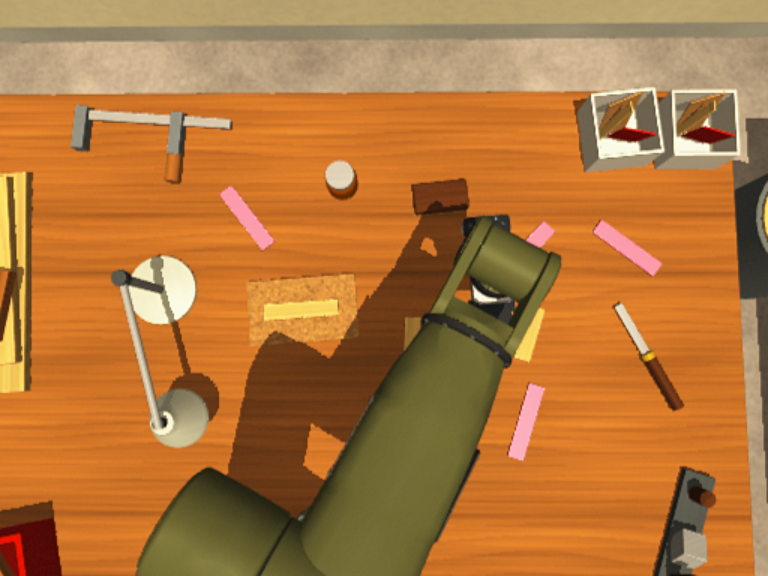

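The slat lies flat at the middle of the board, at (301,309): centre (0.493,0.085), yaw 4.4° and top at 22 mm. The shade, at (180,418), is well clear of the board, and the bystanders look unmoved.

```bash
python3 -c "from station import *; print(hand_in())"
```

```text
the job is handed in; nothing more can be done
None
```

The job is handed in at about 22 s: the shade stands about 10 cm clear of the board, the longest slat lies flat and lengthwise along the board's middle, and the other two slats, the jar and the sanding block were left alone.

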